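# Put the sharpening stone away in its wooden case

## Task

One of the two grey sharpening stones belongs in the wooden case: slide the one that fits lengthwise through the case's open end until it is fully home against the far end. Then swing the wooden keeper bar shut across the opening, as far as it goes, so that the stone cannot slide out. Leave the larger stone and everything else on the bench where they are.

Things in the scene. Friction and masses are not known exactly. Their poses are not given: they have to be found in the camera images.
- stone: The smaller grey sharpening stone, a plain slab 120 long (its x) x 40 wide (y) x 24 thick (z) mm, about 0.26 kg, lying flat on the bench. Origin: centre of its underside. It is the same either end first and either face up.
- stone_mid (a point): The middle of the smaller stone, 12 mm above its underside.
- big_stone: The larger grey stone, a plain slab 120 (x) x 54 (y) x 30 (z) mm, lying flat; too wide and too thick for the case. Origin: centre of its underside.
- case: Wooden case fixed to the bench, place and yaw vary. Its x points into the sleeve, z up; origin on the bench under its centre line, 60 mm before the mouth. Base board 10 mm thick: x -10 to 190, y -55 to 55 mm. Sleeve on it: x 60 to 190, outside 71 wide, roof top at z 44.5 with a 20 mm slot along the middle. The right stone when home has its middle at x 116, y 0, z 22 mm.
- case_mouth (a point): Centre of the lower edge of the sleeve's open end (mouth, rounded edges, faces the case's -x), on the board's top: case x 60, y 0, z 10 mm. Inside the sleeve is 43 mm wide (y -21.5 to 21.5), 26.5 mm high (z 10 to 36.5) and 116 mm deep to its end wall (x 176): the right stone when home stands out by 4 mm.
- keeper_pivot (a point): Pivot of the keeper on the base board's top, upright axis, at x = 48, y = 46, z = 10 mm in the case's frame.
- keeper_peg (a point): Centre of the top of the keeper's upright round peg: the peg is 14 mm in diameter, 50 mm tall (z = 28 to 78 mm above the bench), 68 mm from the pivot. Grasp it or push it from above; it travels on a circle about the pivot.
- keeper (a joint): Angle of the keeper bar (80 long, 12 wide, 12 to 28 mm above the bench), rad, 0 to 3; it stays where left. 0 = shut on its stop: it lies from the pivot along the case's -y across the mouth, 2 mm clear of a stone that is home. It opens clockwise seen from above: 1.57 along the case's -x, 3 nearly along +y; in case axes it points along (-sin q, -cos q).
- gouge: Carving gouge with a wooden handle, about 195 mm long, lying on the bench to the right; origin on the bench near its middle. To be left alone.
- mug: White mug, 76 mm across, 85 mm high, standing beside the work; origin: centre of its underside. To be left alone.
- oil_tin: Steel oil tin, 64 mm across, 110 mm high, standing beside the work; origin: centre of its underside. To be left alone.
- offcut: Wooden offcut 140 x 70 x 35 mm lying on the bench to the left; origin: centre of its underside. To be left alone.
There are look-alikes about, which are no part of the job. Of the things shaped like the case, the wooden one is meant. Leave any blue or purple look-alike of the stone alone.

How it is judged (in metres and radians):
On the way:
1. the smaller stone is in the sleeve by more than 30 mm with the keeper open (x of stone_mid in the frame of case between 0.032 and 0.2 m and y of stone_mid in the frame of case between -0.006 and 0.006 m and z of stone_mid in the frame of case between 0.016 and 0.03 m and value of joint keeper above 0.3 rad), for 0.1 s.
At the end, for the whole second after the job is handed in: The smaller stone lies in the sleeve, fully home: its middle within 5 mm of the home place along the sleeve and 4 mm across, aligned with the sleeve within 0.06 rad; the keeper is shut to within 0.12 rad; both at rest (x of stone_mid in the frame of case between 0.111 and 0.121 m and y of stone_mid in the frame of case between -0.004 and 0.004 m and z of stone_mid in the frame of case between 0.018 and 0.028 m and angle between the x axis of stone and the x axis of case, either way round below 0.06 rad and value of joint keeper below 0.12 rad and linear speed of stone below 0.01 m/s and velocity of joint keeper between -0.05 and 0.05 rad/s); the robot touches nothing.
It fails at once if the larger stone is moved by more than 30 mm (distance of big_stone from where it was at the start of the episode above 0.03 m).
It fails at once if the gouge is moved by more than 30 mm (distance of gouge from where it was at the start of the episode above 0.03 m).
It fails at once if the mug is moved by more than 30 mm (distance of mug from where it was at the start of the episode above 0.03 m).
It fails at once if the oil tin is moved by more than 30 mm (distance of oil_tin from where it was at the start of the episode above 0.03 m).
It fails at once if the wood offcut is moved by more than 30 mm (distance of offcut from where it was at the start of the episode above 0.03 m).
It also fails if it takes over 72 s, if anything falls off the work surface, if the arm or the gripper's body presses on something with over 40 N, if the wrist force passes 120 N, or if a joint passes its speed limit or range.

## Robot

A 6-joint arm with a two-finger parallel gripper is mounted at the origin on the work surface. World frame = base frame: x ahead of the robot, y to its left, z up, the work surface at z = 0. Lengths are in mm, angles in rad, forces in N, time in s.
With the tool pointing down it reaches from about 350 to 725 mm from the base axis. Payload 6 kg.
Tool frame: the origin (TCP) lies at the very end of the fingers, on their centre line; the grasp point (between the pads) lies ctrl.grip_depth behind it (ctrl.grip_depth is the distance from the TCP to the grasp point, in mm); z points along the fingers, y is the line along which they close (so a half turn about z gives the same grasp; the last joint's range is limited). The gripper opens to 85 mm and grips with 20 to 120 N. Pads are 22 mm wide; open, the fingers measure 114 mm over their backs; the gripper's body (76 mm by 85 mm) begins 54 mm behind the grasp point. The pads swing forward as they close: fully open they stand 13 mm farther back than shut.
Start: joints at [1.586, 0.04, 0.085, 0, -1.615, -0.334], TCP at [188.03, 569.753, 231.261] pointing down, gripper open.
Joint ranges: [-2.56, 2.56], [-1.29, 2.01], [-1.08, 1.49], [-3.29, 1.98], [-2.81, -0.18], [-2.99, 2.99]. Speed limits (rad/s): [2.57, 2.57, 3.01, 3.14, 3.14, 3.14].

## Interface

Orientations are given as a unit quaternion [x, y, z, w].
In Python, from workcell import ctrl gives the robot as it stands.
- The arm moves only by the tool apply_moves, never from a script. Its argument "steps" is a list of rows, each a list of 2 entries, a list of its own where there are three numbers: the shift along the tool's x, y, z in m, then the turn, a rotation vector about the tool's x, y, z in degrees. A call has 1 to 5 rows; each row is the pose to reach, as a shift and turn from the pose commanded when the call began, along the tool's axes at that moment; what a row does not reach only later rows make up. A row lasts 1/8 s, in which the tool goes at most 62.5 mm and 10.7 degrees, less where a joint would pass 70% of its speed; a pose out of reach is approached as far as the arm can. A call with a gripper value outside its range is refused whole. "grip" is the opening, from 0 (shut) to 1 (fully open), set as the call begins (left out, the last holds). The fingers move at their own pace and stop on an object; "force" is the grip in N (left out, the last holds). Time passes only in rows, so rows that repeat a pose let the fingers close. It gives the time, the measured TCP pose, the force, the opening and the grip force at its end, in the units of the state.
- ctrl.state(): the state, without advancing time (a new reading comes with each control period).
- ctrl.capture(name): name is "scene" or "top" or "wrist"; returns a dict with "frame" (384x512x3 uint8, red, green, blue), "fx", "fy", "cx", "cy" (pixels), "rvec" (rotation vector, rad) and "tvec" (3), from world to camera coordinates, as OpenCV has them. Camera axes: x right, y down, z forward; pixel columns grow to the right and rows downward; lengths in mm; the calibration is good to about 2 mm. A picture is of the moment at which its call begins. There is no depth.
- ctrl.job_done(): hands the job in; it is judged then, once.
The state is a dict: "t": time; "joints": joint angles; "joint_velocities": joint speeds; "joint_torque": joint torques, N m; "tool_pos": TCP position; "orientation": TCP orientation; "wrist_force": force on the tool from outside, world axes, zero at the start; "wrist_torque": the same for the moment, N m; "grip_width": finger opening in mm; "grip_force": force on a finger pad.
Only numpy, scipy, OpenCV 4.12 (cv2) and the standard library are available. Lean on these libraries where they do the work, as an engineer would, in place of code of your own. Each camera call takes 0.05 s, during which the arm holds its last target. There are 200 camera calls.

## Working session

There is one attempt and no reset: what is moved stays moved. The work goes in short steps, Python scripts to look and compute and a tool call to move; the robot and the scene stay as the last step left them, time stands still between calls to the robot, and variables do not carry over. Pictures are saved under pics/ and viewed, at most 10 in all, crops included, and the job is handed in when it is done.

Besides the shell and the picture viewer there is one more tool, called as name(argument=value, ...) on one line, values as JSON. apply_moves: Moves the arm, as the interface text tells. Its arguments: {"type":"object","properties":{"steps":{"type":"array","items":{"type":"array"}},"grip":{"type":"number"},"force":{"type":"number"}},"required":["steps"]}

```bash
mkdir -p pics
cat > h.py <<'E'
import numpy as np, cv2
from workcell import ctrl
from scipy.spatial.transform import Rotation as R
def ray(c,uv,z):
    M=cv2.Rodrigues(np.array(c["rvec"],float))[0]; t=np.array(c["tvec"],float).ravel()
    uv=np.atleast_2d(np.array(uv,float))
    d=np.c_[(uv[:,0]-c["cx"])/c["fx"],(uv[:,1]-c["cy"])/c["fy"],np.ones(len(uv))]@M
    o=-M.T@t
    return o+d*((z-o[2])/d[:,2])[:,None]
def proj(c,P):
    K=np.array([[c["fx"],0,c["cx"]],[0,c["fy"],c["cy"]],[0,0,1]],float)
    return cv2.projectPoints(np.array(P,float).reshape(-1,1,3),np.array(c["rvec"],float),np.array(c["tvec"],float),K,None)[0].reshape(-1,2)
def save(c,n,s=1.5): cv2.imwrite(f"pics/{n}.png",cv2.resize(c["frame"][:,:,::-1],None,fx=s,fy=s))
E
python3 - <<'E'
from h import *
for n in("top","scene"):
    c=ctrl.capture(n); save(c,n+"0"); np.save(n+"0.npy",c,allow_pickle=True)
    print(n,c["fx"],c["cx"],c["cy"],c["rvec"],c["tvec"])
print(ctrl.state(),ctrl.grip_depth)
E
```

```text
top 437.288492863832 255.45581227537053 197.66942828760676 [ 2.12806994 -2.12749655  0.20349545] [-4.81535279e-01  4.44467789e+02  1.39785303e+03]
scene 362.69875849603096 261.1089365230587 197.08402108742507 [ 1.54206675  1.98623555 -0.86623036] [ 116.10962625 -231.97369597 1524.71972391]
{'t': 0.1, 'joints': array([ 1.58570559e+00,  4.07851138e-02,  8.39530875e-02, -3.83039512e-04,
       -1.61547058e+00, -3.33693115e-01]), 'joint_velocities': array([-0.0013537 , -0.00119089,  0.00190584,  0.00212351,  0.00085459,
       -0.00059773]), 'joint_torque': array([-5.47331379e-03, -3.69339180e+01,  3.48277581e+01,  6.95170507e+00,
       -4.63940742e-03, -6.98292837e-07]), 'tool_pos': array([187.8970986 , 569.53723829, 230.38809459]), 'orientation': array([ 9.87325014e-01, -1.58709521e-01, -5.78267961e-05,  7.74907673e-04]), 'wrist_force': array([ 0.1911202 , -0.46034898, -0.15965476]), 'wrist_torque': array([ 0.04806355, -0.02131994,  0.02723419]), 'grip_force': 0.0, 'grip_width': 85.38945796166755} 18.700000000000003
```

View pics/top0.png

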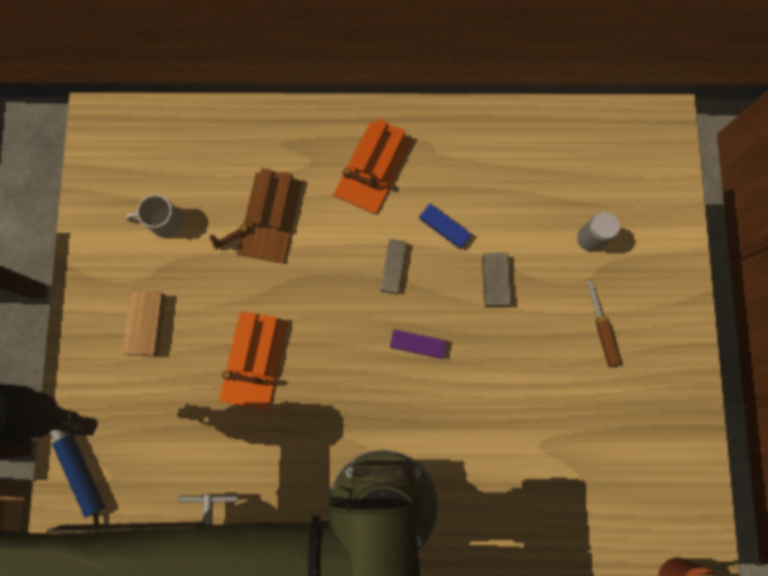

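View pics/scene0.png

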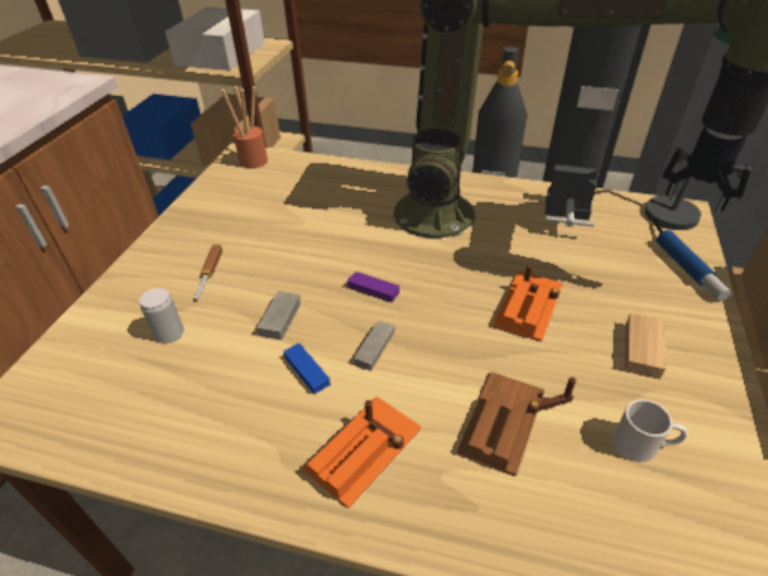

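Top view (1.5x pixels) of what could be taken for the parts:
- **Stone:** grey small (395,266), grey large (497,279), blue (446,226), purple (419,344). I choose the small grey one.
- **Case:** brown wooden (265,215), orange (371,166), orange (253,358). I choose the brown one. Its mouth faces the robot and the keeper is open to the left, with the peg at about (215,240).

```bash
cat > m.py <<'E'
from h import *
c=np.load("top0.npy",allow_pickle=True).item()
f=c["frame"]; hsv=cv2.cvtColor(f,cv2.COLOR_RGB2HSV)
M=cv2.Rodrigues(np.array(c["rvec"]))[0]; print("cam",-M.T@np.array(c["tvec"]).ravel())
def big(mask,box):
    x0,y0,x1,y1=box; m=np.zeros_like(mask); m[y0:y1,x0:x1]=mask[y0:y1,x0:x1]
    cs=cv2.findContours(m,cv2.RETR_EXTERNAL,cv2.CHAIN_APPROX_NONE)[0]
    return max(cs,key=cv2.contourArea)[:,0,:]
grey=((hsv[...,1]<75)&(hsv[...,2]>60)).astype(np.uint8)
for nm,box,z in(("small",(245,150,285,205),24),("big",(310,155,352,215),30)):
    k=big(grey,box); w=ray(c,k,z)[:,:2].astype(np.float32)
    print(nm,cv2.minAreaRect(w), cv2.boundingRect(k))
print("hsv case",[hsv[y,x].tolist() for x,y in((178,162),(170,135),(192,130),(160,156),(200,160),(263,177),(263,220))])
a=cv2.resize(f[105:180,135:205,::-1],None,fx=5.6,fy=5.6,interpolation=cv2.INTER_CUBIC)
b=cv2.resize(f[150:225,240:310,::-1],None,fx=5.6,fy=5.6,interpolation=cv2.INTER_CUBIC)
cv2.imwrite("pics/crop0.png",np.hstack([a,b]))
E
python3 m.py
```

```text
cam [ 180.87160258    8.90355531 1455.59305145]
small ((517.0391845703125, -23.218645095825195), (33.482364654541016, 111.63550567626953), 79.71351623535156) (255, 161, 15, 34)
big ((486.6909484863281, -251.40798950195312), (110.62397766113281, 51.214508056640625), 2.0976085662841797) (323, 170, 17, 33)
hsv case [[13, 178, 113], [13, 181, 110], [15, 181, 52], [15, 168, 50], [19, 140, 177], [18, 74, 111], [158, 103, 97]]
```

View pics/crop0.png

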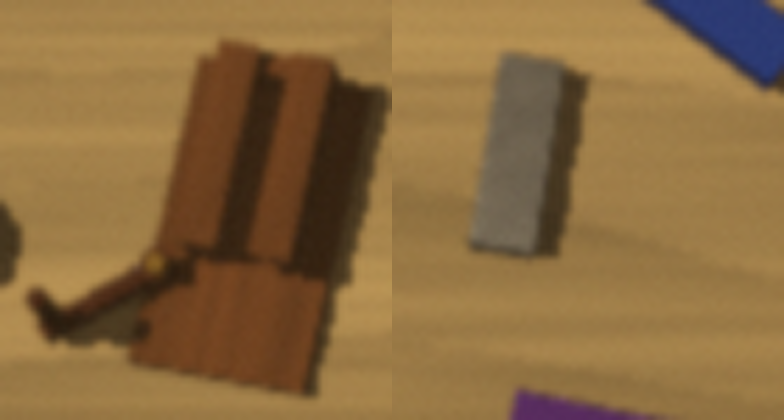

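The crop shows the plain grey small slab (crop centre about (517,152)) and the wooden case. Its brass pivot is at crop (155,263), the peg top at (36,295), and the front board corners at (132,360) and (308,392).

```bash
cat >> m.py <<'E'
P=lambda u,v,z: ray(c,[(135+u/5.6-.4,105+v/5.6-.4)],z)[0,:2]
fl,fr=P(132,360,10),P(308,392,10)
print("front",fl,fr,np.linalg.norm(fl-fr))
print("pivot",P(155,263,29),"peg",P(36,295,78),np.linalg.norm(P(155,263,29)-P(36,295,78)))
sl,sr=P(220,258,44.5),P(248,260,44.5); bl,br=P(258,50,44.5),P(285,58,44.5)
print("slot",sl,sr,bl,br)
yd=(fl-fr)/np.linalg.norm(fl-fr); print("yaw front",np.arctan2(-yd[0],yd[1]))
k=big(grey,(245,150,285,205)); w=ray(c,k,24)[:,:2].astype(np.float32); print(cv2.boxPoints(cv2.minAreaRect(w)))
s=ctrl.state(); print(R.from_quat(s["orientation"]).as_matrix().round(3))
cw=ctrl.capture("wrist"); Mw=cv2.Rodrigues(np.array(cw["rvec"]))[0]; print("wrist cam",-Mw.T@np.array(cw["tvec"]).ravel(),Mw[2],cw["fx"])
E
python3 m.py
```

```text
cam [ 180.87160258    8.90355531 1455.59305145]
small ((517.0391845703125, -23.218645095825195), (33.482364654541016, 111.63550567626953), 79.71351623535156) (255, 161, 15, 34)
big ((486.6909484863281, -251.40798950195312), (110.62397766113281, 51.214508056640625), 2.0976085662841797) (323, 170, 17, 33)
hsv case [[13, 178, 113], [13, 181, 110], [15, 181, 52], [15, 168, 50], [19, 140, 177], [18, 74, 111], [158, 103, 97]]
front [549.49972184 330.12685324] [529.6761465  222.84696822] 109.09604882940602
pivot [604.96811525 314.47601941] peg [570.99261349 372.30578922] 67.07173022407211
slot [603.52147348 272.49980505] [602.30842827 255.75273979] [734.66068947 253.88407503] [729.57476495 237.35747884]
yaw front -0.18272262730612
[[459.12912   -29.723368 ]
 [568.9703    -49.658134 ]
 [574.9492    -16.713923 ]
 [465.1081      3.2208443]]
[[ 0.95  -0.313 -0.   ]
 [-0.313 -0.95  -0.002]
 [ 0.     0.002 -1.   ]]
wrist cam [265.40174726 544.42675453 372.76814892] [-0.30497633  0.09881101 -0.94722005] 322.8574832822861
```

apply_moves(steps=[[[0.044, 0.044, 0.005], [0, 0, -1.6]], [[0.088, 0.088, 0.01], [0, 0, -3.2]], [[0.132, 0.132, 0.015], [0, 0, -4.8]], [[0.176, 0.176, 0.02], [0, 0, -6.4]], [[0.22, 0.22, 0.025], [0, 0, -7.9]]], grip=1)

```text
t: 0.78
tool_pos: [328.4, 290.0, 206.1]
orientation: [0.996, -0.09, 0.0, -0.0]
wrist_force: [0.7, -0.1, 0.3]
grip_width: 85.5
grip_force: 0.0
```

apply_moves(steps=[[[0.036, 0.048, 0], [0, 0, 0]], [[0.072, 0.096, 0], [0, 0, 0]], [[0.108, 0.144, 0], [0, 0, 0]], [[0.144, 0.192, 0], [0, 0, 0]], [[0.18, 0.24, 0], [0, 0, 0]]])

```text
t: 1.4
tool_pos: [462.3, 21.5, 206.4]
orientation: [0.996, -0.09, 0.0, -0.0]
wrist_force: [0.9, 1.1, 0.2]
grip_width: 85.8
grip_force: 0.0
```

apply_moves(steps=[[[0.027, 0.034, 0], [0, 0, 0]], [[0.027, 0.034, 0], [0, 0, 0]], [[0.027, 0.034, 0], [0, 0, 0]]])

```text
t: 1.78
tool_pos: [482.1, -14.9, 206.0]
orientation: [0.996, -0.091, -0.0, 0.0]
wrist_force: [-0.4, -0.3, 0.1]
grip_width: 85.5
grip_force: 0.0
```

Run:
```python
from h import *
c=ctrl.capture("wrist"); np.save("w1.npy",c,allow_pickle=True); save(c,"w1",1.2)
s=ctrl.state(); print(s["tool_pos"],R.from_quat(s["orientation"]).as_matrix().round(3)[:,0])
hsv=cv2.cvtColor(c["frame"],cv2.COLOR_RGB2HSV)
m=((hsv[...,1]<75)&(hsv[...,2]>60)).astype(np.uint8)
for k in cv2.findContours(m,cv2.RETR_EXTERNAL,cv2.CHAIN_APPROX_NONE)[0]:
    if cv2.contourArea(k)>800:
        w=ray(c,k[:,0],24)[:,:2].astype(np.float32); print(cv2.boundingRect(k),cv2.boxPoints(cv2.minAreaRect(w)).round(1).tolist(),cv2.minAreaRect(w))
```

```text
[482.08421314 -14.3887865  206.21762703] [ 0.984 -0.179 -0.   ]
(234, 68, 41, 121) [[457.8999938964844, -32.400001525878906], [574.2999877929688, -51.400001525878906], [580.5, -13.100000381469727], [464.1000061035156, 5.900000095367432]] ((519.1952514648438, -22.735416412353516), (38.80250549316406, 117.95733642578125), 80.7646713256836)
(450, 53, 62, 57) [[504.8999938964844, -213.89999389648438], [506.20001220703125, -271.20001220703125], [548.2000122070312, -270.29998779296875], [546.9000244140625, -213.0]] ((526.5247192382812, -242.10328674316406), (42.015663146972656, 57.289466857910156), 1.2821073532104492)
```

View pics/w1.png

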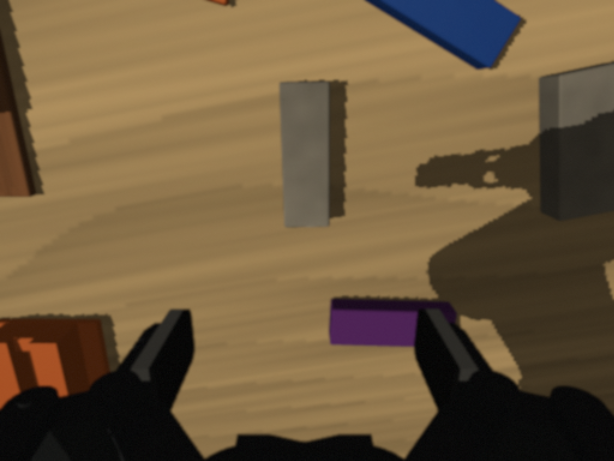

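The wrist view shows the grey stone alone at pixel (305,153) and the purple block clear of the fingers. The stone measures 118x39 mm at (519,-23), yaw -0.16.

apply_moves(steps=[[[0.003, 0.002, 0.06], [0, 0, -1.1]], [[0.003, 0.002, 0.12], [0, 0, -1.1]], [[0.003, 0.002, 0.17], [0, 0, -1.1]], [[0.003, 0.002, 0.196], [0, 0, -1.1]], [[0.003, 0.002, 0.203], [0, 0, -1.1]]])

```text
t: 2.45
tool_pos: [483.7, -16.6, 1.8]
orientation: [0.997, -0.08, -0.001, 0.0]
wrist_force: [0.7, 0.5, 0.5]
grip_width: 85.3
grip_force: 0.0
```

apply_moves(steps=[[[0, 0, 0], [0, 0, 0]], [[0, 0, 0], [0, 0, 0]], [[0, 0, 0], [0, 0, 0]], [[0, 0, 0], [0, 0, 0]], [[0, 0, 0], [0, 0, 0]]], grip=0.35, force=60)

```text
t: 3.08
tool_pos: [486.1, -17.1, 5.1]
orientation: [0.997, -0.081, 0.001, -0.0]
wrist_force: [-1.5, 0.6, 6.5]
grip_width: 38.6
grip_force: 62.5
```

apply_moves(steps=[[[0, 0, -0.03], [0, 0, 0]], [[0, 0, -0.075], [0, 0, 0]], [[0, 0, -0.125], [0, 0, 0]], [[0, -0.01, -0.17], [0, 0, 0.5]], [[-0.005, -0.05, -0.175], [0, 0, 1.1]]])

```text
t: 3.7
tool_pos: [489.4, 32.5, 182.5]
orientation: [0.996, -0.092, 0.003, -0.001]
wrist_force: [0.3, 0.8, -2.8]
grip_width: 38.9
grip_force: 61.6
```

apply_moves(steps=[[[-0.006, -0.05, 0], [0, 0, 0]], [[-0.012, -0.105, 0], [0, 0, 0]], [[-0.02, -0.16, 0], [0, 0, 0]], [[-0.026, -0.21, 0], [0, 0, 0]], [[-0.03, -0.25, 0], [0, 0, 0]]])

```text
t: 4.32
tool_pos: [502.9, 286.0, 177.5]
orientation: [0.996, -0.09, -0.001, 0.0]
wrist_force: [0.3, -0.9, -1.6]
grip_width: 38.5
grip_force: 61.6
```

apply_moves(steps=[[[0, 0, 0], [0, 0, 0]], [[0, 0, 0], [0, 0, 0]]])

```text
t: 4.58
tool_pos: [503.2, 283.8, 177.8]
orientation: [0.996, -0.09, -0.0, 0.0]
wrist_force: [-0.7, -1.0, -1.4]
grip_width: 38.6
grip_force: 61.5
```

Run:
```python
from h import *
c=ctrl.capture("wrist"); np.save("w2.npy",c,allow_pickle=True); save(c,"w2",1.5)
s=ctrl.state(); print(s["tool_pos"],R.from_quat(s["orientation"]).as_matrix().round(3)[:,0],s["grip_width"],s["grip_force"])
```

```text
[503.41373787 283.45390634 178.1174619 ] [ 0.984 -0.18  -0.   ] 38.46501699857965 61.55145049095154
```

View pics/w2.png

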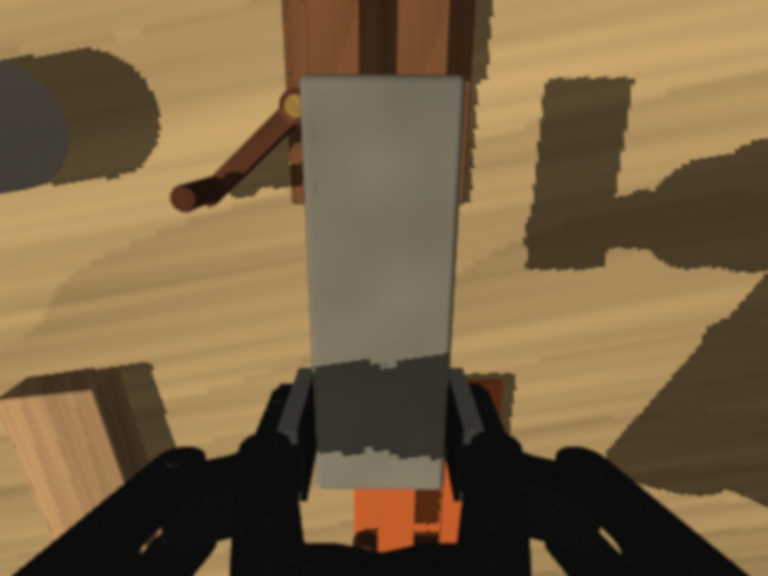

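Run:
```python
from h import *
c=np.load("w2.npy",allow_pickle=True).item()
P=lambda u,v,z: ray(c,[(u/1.5-.17,v/1.5-.17)],z)[0,:2]
q=[P(*a,198) for a in((302,76),(463,76),(444,488),(318,488))]
for i in range(4): print("stone",q[i].round(1),np.linalg.norm(q[i]-q[i-1]).round(1))
m1,m2=(q[0]+q[1])/2,(q[2]+q[3])/2; d=m1-m2; print("mid",(m1+m2)/2,"yaw",np.arctan2(d[1],d[0]))
g=cv2.cvtColor(c["frame"],cv2.COLOR_RGB2GRAY).astype(float)
# slot edges by gradient in rows 3..44
pts=[]
for v in range(3,46,3):
    row=cv2.GaussianBlur(g[v-1:v+2].mean(0).reshape(1,-1),(5,1),0).ravel(); dg=np.diff(row)
    l=225+np.argmin(dg[225:250]); r=255+np.argmax(dg[255:275]); pts.append((l+.5,r+.5,v))
pts=np.array(pts); print(pts[::3])
L=ray(c,pts[:,[0,2]],44.5); Rr=ray(c,pts[:,[1,2]],44.5); C=(L+Rr)/2
print("slot width",np.linalg.norm(L-Rr,axis=1).round(1)); 
vx,vy,x0,y0=cv2.fitLine(C[:,:2].astype(np.float32),cv2.DIST_HUBER,0,.01,.01).ravel()
if vx<0: vx,vy=-vx,-vy
print("slot line yaw",np.arctan2(vy,vx),x0,y0)
print("pivot",P(290,105,29),"peg",P(183,198,78),"front L,R",P(291,203,10),P(468,203,10))
ex=np.array([np.cos(-.18),np.sin(-.18)]);ey=np.array([-ex[1],ex[0]])
for nm,p,o in(("slot",np.array([x0,y0]),(0,0)),("piv",P(290,105,29),(48,46)),("fl",P(291,203,10),(-10,55)),("fr",P(468,203,10),(-10,-55))):
    w=p-o[0]*ex-o[1]*ey; print(nm,w.round(1),"lateral",(w@ey).round(1),"along",(w@ex).round(1))
print("tcp lateral",np.array([503.3,283.6])@ey,np.array([503.3,283.6])@ex, "stone",(m1+m2)/2@ey,(m1+m2)/2@ex)
```

```text
stone [598.  285.1] 116.5
stone [591.3 248.5] 37.2
stone [476.6 269. ] 116.6
stone [483.6 307.2] 38.9
mid [537.39597588 277.4787936 ] yaw -0.1834997623146125
[[238.5 264.5   3. ]
 [238.5 264.5  12. ]
 [238.5 264.5  21. ]
 [238.5 264.5  30. ]
 [238.5 263.5  39. ]]
slot width [19.5 19.6 19.6 19.7 19.7 19.8 19.8 19.9 19.9 20.  20.  20.1 19.4 19.4
 19.5]
slot line yaw -0.18286578 630.25995 262.02615
pivot [604.66034987 316.72949922] peg [568.86462403 371.13074793] front L,R [549.30884672 333.08514217] [528.99857714 222.31475883]
slot [630.3 262. ] lateral 370.6 along 573.2
piv [549.2 280.1] lateral 373.9 along 490.2
fl [549.3 277.2] lateral 371.0 along 490.8
fr [548.7 274.6] lateral 368.4 along 490.7
tcp lateral 369.1236555799286 444.39574355669777 stone 369.2055332897445 479.0367313502429
```

The wrist view shows the stone held centred, far edge at (302..463,76), and the case's slot ahead between x=360 and 397. The pivot is at (290,105) and the peg at (183,198). The stone needs about 1.3 mm toward case +y.

apply_moves(steps=[[[-0.008, -0.0013, 0.05], [0, 0, 0.1]], [[-0.008, -0.0013, 0.1], [0, 0, 0.1]], [[-0.008, -0.0013, 0.14], [0, 0, 0.1]], [[-0.008, -0.0013, 0.153], [0, 0, 0.1]], [[-0.008, -0.0013, 0.153], [0, 0, 0.1]]])

```text
t: 5.25
tool_pos: [496.2, 286.2, 25.8]
orientation: [0.996, -0.092, 0.0, 0.0]
wrist_force: [1.5, 0.4, -2.2]
grip_width: 38.9
grip_force: 61.5
```

apply_moves(steps=[[[0, 0, 0.003], [0, 0, 0]], [[0, 0, 0.006], [0, 0, 0]], [[0, 0, 0.009], [0, 0, 0]], [[0, 0, 0.009], [0, 0, 0]]])

```text
t: 5.75
tool_pos: [495.7, 286.7, 16.1]
orientation: [0.996, -0.091, -0.0, 0.0]
wrist_force: [-0.3, -0.4, -2.1]
grip_width: 38.7
grip_force: 61.5
```

Run:
```python
from h import *
c=ctrl.capture("wrist"); np.save("w3.npy",c,allow_pickle=True); save(c,"w3",1.5)
s=ctrl.state(); print(s["tool_pos"],s["wrist_force"],s["wrist_torque"])
```

```text
[495.83697842 286.78563747  16.28156118] [ 0.3503477  -0.31203994 -1.82103631] [-0.00716097  0.09491759 -0.01890245]
```

View pics/w3.png

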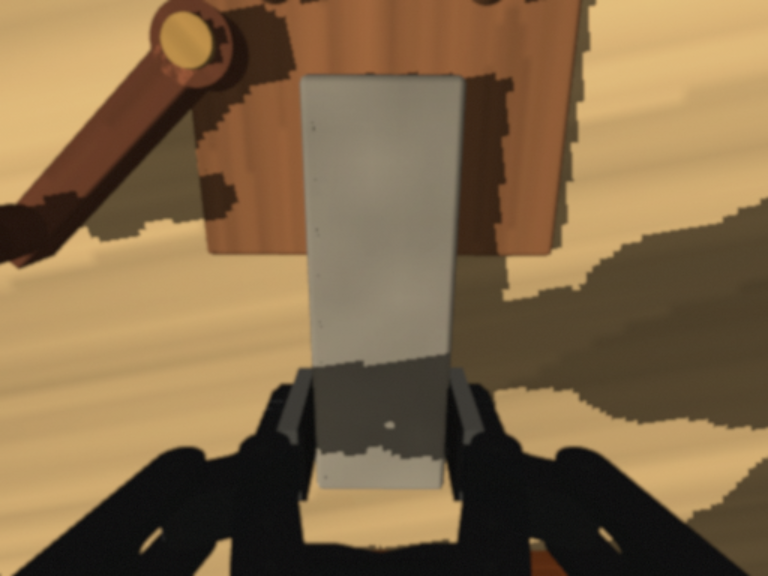

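The wrist view shows the stone above the board, still clear of contact. The board's front corners are at (210,253) and (550,253).

Run:
```python
from h import *
c=np.load("w3.npy",allow_pickle=True).item()
P=lambda u,v,z: ray(c,[(u/1.5-.17,v/1.5-.17)],z)[0,:2]
a=-.183; ex=np.array([np.cos(a),np.sin(a)]);ey=np.array([-ex[1],ex[0]])
fl,fr=P(210,253,10),P(551,254,10); print(fl,fr,np.linalg.norm(fl-fr)); y=fl-fr; print("yaw",np.arctan2(-y[0],y[1]),"lat",(fl+fr)/2@ey,"orig along",(fl+fr)/2@ex+10)
for zt in(33,36):
    q=[P(*b,zt) for b in((302,76),(463,76),(444,488),(318,488))]
    print(zt,[np.linalg.norm(q[i]-q[i-1]).round(1) for i in range(4)],np.mean(q,0)@ey,np.mean(q,0)@ex,[(p@ey).round(1) for p in q])
p=P(187,42,29);print("pivot lat",p@ey-46,p@ex-48)
```

```text
[549.16298264 331.69047892] [529.27074055 226.05013372] 107.49690148500918
yaw -0.18612217726143468 lat 372.3406227116647 orig along 489.46421374104557
33 [np.float64(119.8), np.float64(38.3), np.float64(119.8), np.float64(40.0)] 372.07962634092695 468.7228423427323 [np.float64(391.1), np.float64(352.8), np.float64(352.2), np.float64(392.2)]
36 [np.float64(116.9), np.float64(37.4), np.float64(116.9), np.float64(39.0)] 372.0918311082747 469.8728100746783 [np.float64(390.6), np.float64(353.3), np.float64(352.7), np.float64(391.7)]
pivot lat 372.9027332826783 488.479189425359
```

apply_moves(steps=[[[0, 0, 0.001], [0, 0, 0]], [[0, 0, 0.002], [0, 0, 0]], [[0, 0, 0.002], [0, 0, 0]]])

```text
t: 6.18
tool_pos: [496.1, 286.9, 15.0]
orientation: [0.996, -0.091, 0.0, -0.0]
wrist_force: [-2.9, -0.8, 2.2]
grip_width: 38.1
grip_force: 62.2
```

apply_moves(steps=[[[0, 0, 0.001], [0, 0, 0]], [[0, 0, 0.002], [0, 0, 0]], [[0, 0, 0.002], [0, 0, 0]]])

```text
t: 6.55
tool_pos: [496.0, 287.0, 14.6]
orientation: [0.996, -0.091, 0.001, -0.0]
wrist_force: [-9.7, -2.4, 12.6]
grip_width: 38.7
grip_force: 63.5
```

apply_moves(steps=[[[0.005, 0, -0.0015], [0, 0, 0.2]], [[0.013, 0, -0.0015], [0, 0, 0.2]], [[0.021, 0, -0.0015], [0, 0, 0.2]], [[0.027, 0, -0.0015], [0, 0, 0.2]], [[0.033, 0, -0.0015], [0, 0, 0.2]]])

```text
t: 7.18
tool_pos: [528.9, 281.5, 15.1]
orientation: [0.996, -0.093, 0.0, -0.001]
wrist_force: [-6.2, 2.2, 9.1]
grip_width: 38.9
grip_force: 62.8
```

apply_moves(steps=[[[0.008, 0, 0], [0, 0, 0]], [[0.018, 0, 0], [0, 0, 0]], [[0.028, 0, 0], [0, 0, 0]], [[0.038, 0, 0], [0, 0, 0]], [[0.042, 0, 0], [0, 0, 0]]])

```text
t: 7.8
tool_pos: [570.4, 273.5, 15.1]
orientation: [0.996, -0.093, 0.0, -0.001]
wrist_force: [-6.4, 1.3, 9.0]
grip_width: 39.1
grip_force: 63.0
```

apply_moves(steps=[[[0.008, 0, 0], [0, 0, 0]], [[0.014, 0, 0], [0, 0, 0]], [[0.016, 0, 0], [0, 0, 0]]])

```text
t: 8.18
tool_pos: [586.0, 270.6, 15.1]
orientation: [0.996, -0.093, 0.0, -0.0]
wrist_force: [-6.9, 1.6, 8.7]
grip_width: 38.4
grip_force: 62.9
```

apply_moves(steps=[[[0, 0, 0], [0, 0, 0]], [[0, 0, 0], [0, 0, 0]], [[0, 0, 0], [0, 0, 0]]], grip=0.65)

```text
t: 8.55
tool_pos: [585.0, 268.0, 12.9]
orientation: [0.996, -0.093, -0.001, 0.002]
wrist_force: [-2.2, -5.3, 2.5]
grip_width: 55.5
grip_force: 3.0
```

Run:
```python
from h import *
c=ctrl.capture("wrist"); np.save("w4.npy",c,allow_pickle=True); save(c,"w4",1.5)
s=ctrl.state(); print(s["tool_pos"],s["wrist_force"],s["grip_width"])
```

```text
[584.98930077 267.95411357  12.86542192] [-2.34317353 -4.82294311  1.90158354] 55.140002451692574
```

View pics/w4.png

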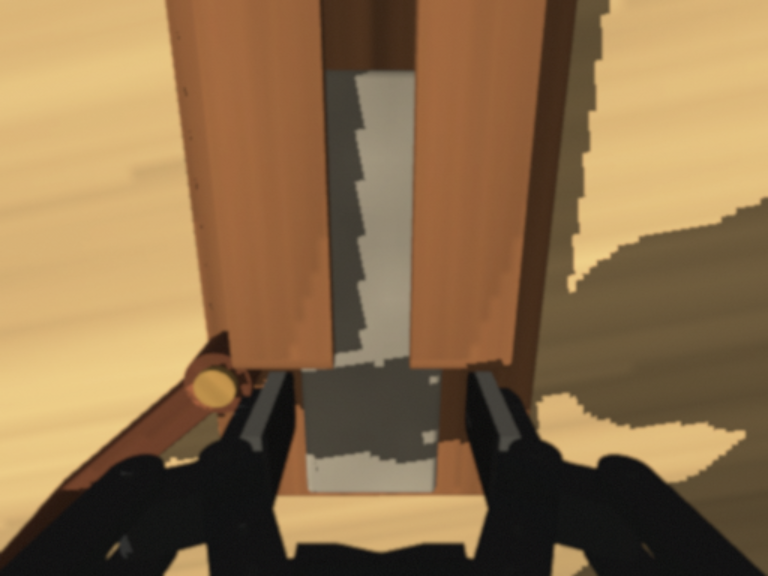

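The wrist view shows the stone well inside the sleeve, front at row 70 in the slot and rear at row 490. The left finger is just touching the keeper hub near (240,385). I'll narrow the grip, lift, back off, and push from behind.

apply_moves(steps=[[[0, 0, 0], [0, 0, 0]], [[0, 0, 0], [0, 0, 0]], [[0, 0, -0.025], [0, 0, 0]], [[0, 0, -0.06], [0, 0, 0]], [[-0.025, -0.001, -0.06], [0, 0, 0]]], grip=0.54)

```text
t: 9.22
tool_pos: [563.1, 276.5, 77.3]
orientation: [0.996, -0.093, 0.003, -0.002]
wrist_force: [-0.3, -0.2, -0.9]
grip_width: 46.4
grip_force: 0.0
```

apply_moves(steps=[[[-0.03, 0, 0], [0, 0, 0]], [[-0.03, 0, 0], [0, 0, 0]], [[-0.03, 0, 0.01], [0, 0, 0]], [[-0.03, 0, 0.03], [0, 0, 0]], [[-0.03, 0, 0.05], [0, 0, 0]]], grip=0)

```text
t: 9.85
tool_pos: [531.3, 280.6, 21.2]
orientation: [0.996, -0.093, -0.001, 0.001]
wrist_force: [-0.9, -0.1, -0.0]
grip_width: -0.2
grip_force: 0.0
```

Run:
```python
from h import *
s=ctrl.state(); print(s["tool_pos"],s["wrist_force"],s["grip_width"])
a=-.184; ex=np.array([np.cos(a),np.sin(a)]);ey=np.array([-ex[1],ex[0]])
p=s["tool_pos"][:2]; print("case x",p@ex-489.5,"y",p@ey-372)
```

```text
[531.25028189 280.62021732  21.23476079] [-0.88018031 -0.07565313 -0.02228778] -0.2250621931917672
case x -18.560637896334867 y 1.082679307975468
```

apply_moves(steps=[[[0.012, 0.0005, 0.002], [0, 0, 0]], [[0.024, 0.0005, 0.002], [0, 0, 0]], [[0.034, 0.0005, 0.002], [0, 0, 0]], [[0.044, 0.0005, 0.002], [0, 0, 0]], [[0.052, 0.0005, 0.002], [0, 0, 0]]])

```text
t: 10.48
tool_pos: [583.3, 271.1, 22.2]
orientation: [0.996, -0.093, 0.0, -0.0]
wrist_force: [-0.7, 0.6, 1.2]
grip_width: 0.0
grip_force: 1.0
```

apply_moves(steps=[[[0.003, 0, 0], [0, 0, 0]], [[0.006, 0, 0], [0, 0, 0]], [[0.006, 0, 0], [0, 0, 0]]])

```text
t: 10.85
tool_pos: [588.6, 270.0, 21.9]
orientation: [0.996, -0.093, 0.0, -0.0]
wrist_force: [0.7, -0.5, 0.1]
grip_width: 0.1
grip_force: 0.0
```

apply_moves(steps=[[[0.003, 0, 0], [0, 0, 0]], [[0.005, 0, 0], [0, 0, 0]], [[0.005, 0, 0], [0, 0, 0]]])

```text
t: 11.22
tool_pos: [593.3, 269.1, 21.8]
orientation: [0.996, -0.093, -0.0, 0.0]
wrist_force: [-0.9, -0.4, 1.0]
grip_width: -0.2
grip_force: 0.8
```

apply_moves(steps=[[[0.002, 0, 0], [0, 0, 0]], [[0.004, 0, 0], [0, 0, 0]], [[0.004, 0, 0], [0, 0, 0]]])

```text
t: 11.6
tool_pos: [593.5, 269.0, 21.7]
orientation: [0.996, -0.092, -0.004, 0.001]
wrist_force: [-20.2, 1.9, 11.3]
grip_width: 0.2
grip_force: 10.3
```

apply_moves(steps=[[[0.002, 0, 0], [0, 0, 0]], [[0.003, 0, 0], [0, 0, 0]], [[0.003, 0, 0], [0, 0, 0]]])

```text
t: 11.98
tool_pos: [593.6, 269.0, 21.8]
orientation: [0.996, -0.092, -0.006, 0.001]
wrist_force: [-33.8, 4.0, 18.0]
grip_width: -0.1
grip_force: 17.2
```

Run:
```python
from h import *
c=ctrl.capture("wrist"); np.save("w5.npy",c,allow_pickle=True); save(c,"w5",1.5)
s=ctrl.state(); print(s["tool_pos"],s["wrist_force"])
```

```text
[593.63391649 268.97310783  21.77022322] [-34.27195505   4.2144109   18.32595948]
```

View pics/w5.png

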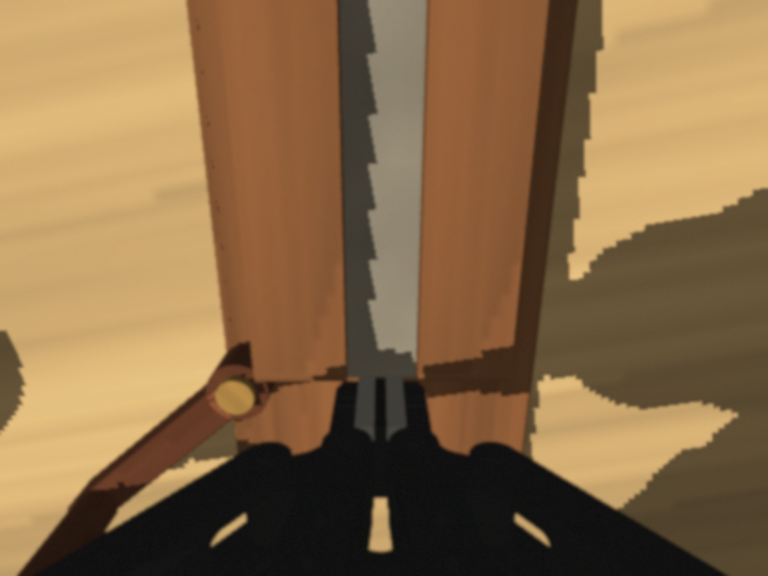

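The wrist view shows the stone pushed in, with the fingertips at the mouth (row 380) and the slot filled. The force jumped to 34 N with no travel, so it is home against the end wall. Next is the keeper peg.

apply_moves(steps=[[[-0.02, 0, 0], [0, 0, 0]], [[-0.035, 0, -0.01], [0, 0, 0]], [[-0.035, 0, -0.06], [0, 0, 0]], [[-0.035, 0, -0.11], [0, 0, 0]], [[-0.04, -0.03, -0.11], [0, 0, 0]]])

```text
t: 12.65
tool_pos: [569.2, 305.0, 138.7]
orientation: [0.996, -0.094, 0.004, -0.003]
wrist_force: [0.1, 1.2, -1.0]
grip_width: -0.0
grip_force: 0.0
```

apply_moves(steps=[[[-0.005, -0.04, 0], [0, 0, 0]], [[-0.008, -0.066, 0], [0, 0, 0]], [[-0.008, -0.066, 0], [0, 0, 0]], [[-0.008, -0.066, 0], [0, 0, 0]]], grip=0.45)

```text
t: 13.15
tool_pos: [570.9, 370.5, 131.6]
orientation: [0.996, -0.093, 0.0, 0.0]
wrist_force: [0.5, 0.4, 0.0]
grip_width: 38.4
grip_force: 0.0
```

Run:
```python
from h import *
c=ctrl.capture("wrist"); np.save("w6.npy",c,allow_pickle=True); save(c,"w6",1.5)
s=ctrl.state(); print(s["tool_pos"],s["wrist_force"],s["grip_width"])
a=-.184; ex=np.array([np.cos(a),np.sin(a)]);ey=np.array([-ex[1],ex[0]])
p=s["tool_pos"][:2]; print("case x",p@ex-489.5,"y",p@ey-372)
print("peg expected px*1.5",proj(c,[570,371.7,78])*1.5)
```

```text
[570.95299747 370.24738336 131.87142781] [0.50144282 0.72646033 0.17908028] 38.536425477957806
case x 4.073383669962425 y 96.46106042185886
peg expected px*1.5 [[378.14189306 327.28958268]]
```

View pics/w6.png

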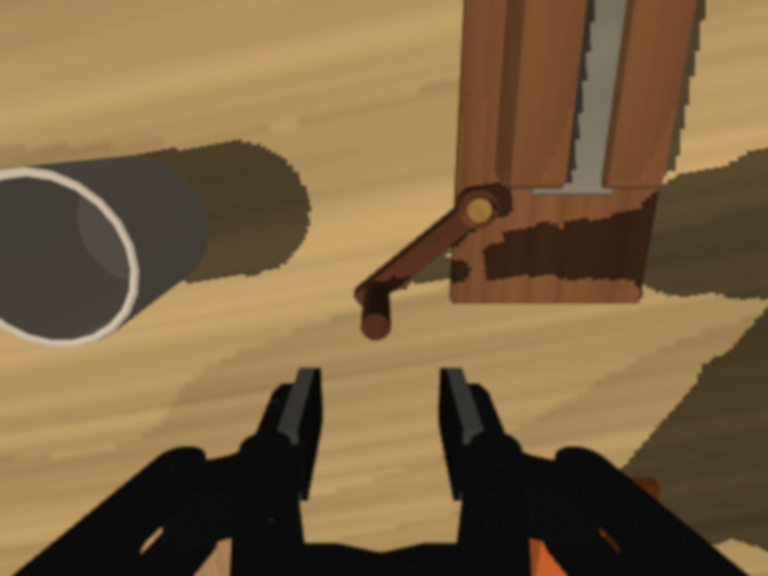

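The wrist view shows the peg top at (375,327), as predicted, between the open fingers' line and clear of the mug. The stone stands only slightly out of the mouth at row 190.

apply_moves(steps=[[[-0.001, -0.002, 0.04], [0, 0, 0]], [[-0.001, -0.002, 0.075], [0, 0, 0]], [[-0.001, -0.002, 0.083], [0, 0, 0]], [[-0.001, -0.002, 0.083], [0, 0, 0]], [[-0.001, -0.002, 0.083], [0, 0, 0]]])

```text
t: 13.82
tool_pos: [571.1, 373.6, 51.3]
orientation: [0.996, -0.093, 0.001, -0.001]
wrist_force: [-0.3, 0.6, 0.1]
grip_width: 38.1
grip_force: 0.0
```

apply_moves(steps=[[[0, 0, 0], [0, 0, 0]], [[0, 0, 0], [0, 0, 0]], [[0, 0, 0], [0, 0, 0]], [[0, 0, 0], [0, 0, 0]]], grip=0, force=30)

```text
t: 14.32
tool_pos: [570.7, 373.3, 50.2]
orientation: [0.996, -0.093, 0.001, -0.0]
wrist_force: [-1.0, -1.3, 6.5]
grip_width: 13.1
grip_force: 29.5
```

Run:
```python
from h import *
s=ctrl.state(); print(s["tool_pos"],s["wrist_force"],s["grip_width"])
a=-.184; ex=np.array([np.cos(a),np.sin(a)]);ey=np.array([-ex[1],ex[0]])
p=s["tool_pos"][:2]; x,y=p@ex-489.5,p@ey-372; print("case",x,y)
X=R.from_quat(s["orientation"]).as_matrix(); print("yaw",np.arctan2(X[1,0],X[0,0]))
q0=np.arctan2(48-x,46-y); q0%=2*np.pi; print("q0",q0,"r",np.hypot(48-x,46-y))
q=np.arange(q0,-.2,-.12) 
px,py=48-68*np.sin(q),46-68*np.cos(q)
print(np.c_[q,px-px[0],-(py-py[0])].round(1).tolist())
```

```text
[570.68612458 373.34580982  50.20304387] [-0.99785396 -1.31547198  6.52660361] 13.083656035753645
case 3.24411670844961 99.45835653650033
yaw -0.18600556277599398
q0 2.4445707274200714 r 69.7200471370356
[[2.4, 0.0, -0.0], [2.3, -5.9, 5.6], [2.2, -11.1, 11.9], [2.1, -15.6, 18.7], [2.0, -19.1, 26.0], [1.8, -21.8, 33.8], [1.7, -23.5, 41.7], [1.6, -24.3, 49.8], [1.5, -24.1, 58.0], [1.4, -22.9, 66.1], [1.2, -20.8, 73.9], [1.1, -17.7, 81.5], [1.0, -13.7, 88.6], [0.9, -9.0, 95.2], [0.8, -3.4, 101.2], [0.6, 2.8, 106.5], [0.5, 9.6, 111.0], [0.4, 16.9, 114.6], [0.3, 24.6, 117.4], [0.2, 32.5, 119.2], [0.0, 40.6, 120.1], [-0.1, 48.8, 119.9], [-0.2, 56.9, 118.8]]
```

Peg gripped (13 mm). I'll carry it round its circle.

apply_moves(steps=[[[-0.006, 0.0055, 0], [0, 0, 0]], [[-0.011, 0.012, 0], [0, 0, 0]], [[-0.0155, 0.0185, 0], [0, 0, 0]], [[-0.019, 0.026, 0], [0, 0, 0]], [[-0.022, 0.034, 0], [0, 0, 0]]])

```text
t: 14.95
tool_pos: [540.8, 346.9, 50.2]
orientation: [0.996, -0.092, -0.0, -0.003]
wrist_force: [-1.8, 3.1, 3.8]
grip_width: 12.8
grip_force: 29.7
```

apply_moves(steps=[[[-0.002, 0.008, 0], [0, 0, 0]], [[-0.0025, 0.016, 0], [0, 0, 0]], [[-0.0025, 0.024, 0], [0, 0, 0]], [[-0.001, 0.032, 0], [0, 0, 0]], [[0.001, 0.04, 0], [0, 0, 0]]])

```text
t: 15.58
tool_pos: [535.3, 305.4, 49.8]
orientation: [0.996, -0.092, 0.0, -0.001]
wrist_force: [-4.1, 3.0, 6.1]
grip_width: 12.7
grip_force: 30.1
```

```bash
cat > k.py <<'E'
from h import *
s=ctrl.state(); print(s["t"],s["tool_pos"],s["wrist_force"],s["grip_width"])
a=-.184; ex=np.array([np.cos(a),np.sin(a)]);ey=np.array([-ex[1],ex[0]])
p=s["tool_pos"][:2]; x,y=p@ex-489.5,p@ey-372; print("case",x,y)
q0=np.arctan2(48-x,46-y); print("q0",q0,"r",np.hypot(48-x,46-y))
q=np.arange(q0,-.2,-.12); px,py=48-68*np.sin(q),46-68*np.cos(q)
print(np.c_[q,px-x,-(py-y)].round(1).tolist())
E
python3 k.py
```

```text
15.575 [535.3377372  305.43977313  49.82336343] [-4.05446088  2.96094017  6.05619241] 12.684301682314656
case -19.083252970238618 26.23112887059449
q0 1.2842167114340715 r 69.93547808373137
[[1.3, 1.9, -0.5], [1.2, 4.6, 7.1], [1.0, 8.3, 14.4], [0.9, 12.8, 21.2], [0.8, 18.1, 27.4], [0.7, 24.1, 32.9], [0.6, 30.7, 37.7], [0.4, 37.9, 41.6], [0.3, 45.4, 44.7], [0.2, 53.3, 46.8], [0.1, 61.4, 48.0], [-0.0, 69.5, 48.2], [-0.2, 77.6, 47.4]]
```

apply_moves(steps=[[[0.004, 0.008, 0], [0, 0, 0]], [[0.008, 0.015, 0], [0, 0, 0]], [[0.0125, 0.0215, 0], [0, 0, 0]], [[0.018, 0.0275, 0], [0, 0, 0]], [[0.024, 0.033, 0], [0, 0, 0]]])

```text
t: 16.2
tool_pos: [553.4, 268.3, 49.6]
orientation: [0.996, -0.092, 0.001, -0.001]
wrist_force: [-0.1, 3.9, 5.3]
grip_width: 13.0
grip_force: 30.1
```

apply_moves(steps=[[[0.0065, 0.005, 0], [0, 0, 0]], [[0.014, 0.009, 0], [0, 0, 0]], [[0.0215, 0.012, 0], [0, 0, 0]], [[0.029, 0.014, 0], [0, 0, 0]], [[0.037, 0.015, 0], [0, 0, 0]]])

```text
t: 16.82
tool_pos: [587.0, 247.5, 49.4]
orientation: [0.996, -0.092, 0.0, -0.002]
wrist_force: [-1.2, 8.1, 6.1]
grip_width: 13.1
grip_force: 30.3
```

```bash
python3 k.py
```

```text
16.825 [587.01136765 247.48211547  49.43115597] [-1.16388969  8.06701806  6.08868431] 13.108872498281038
case 42.32224760240149 -21.293797903652035
q0 0.08417323771217526 r 67.53289649190236
[[0.1, -0.0, 0.5], [-0.0, 8.1, 0.7], [-0.2, 16.2, -0.1]]
```

Near shut; press on to the stop.

apply_moves(steps=[[[0.004, -0.001, 0], [0, 0, 0]], [[0.008, -0.001, 0], [0, 0, 0]], [[0.01, -0.001, 0], [0, 0, 0]], [[0.01, -0.001, 0], [0, 0, 0]]])

```text
t: 17.32
tool_pos: [593.1, 246.2, 49.0]
orientation: [0.996, -0.092, -0.004, 0.0]
wrist_force: [-20.0, 4.9, 14.3]
grip_width: 13.1
grip_force: 31.4
```

```bash
python3 k.py
```

```text
17.325 [593.07277854 246.21683392  48.99649926] [-20.01361045   4.94640257  14.27418586] 13.146553202291749
case 48.51284043764758 -21.428704142762456
q0 -0.0076055228390577165 r 67.43065436199383
[[-0.0, 0.0, 0.6], [-0.1, 8.1, 0.0]]
```

apply_moves(steps=[[[-0.002, 0, 0], [0, 0, 0]], [[-0.002, 0, 0], [0, 0, 0]], [[-0.002, 0, 0], [0, 0, 0]]], grip=0.4)

```text
t: 17.7
tool_pos: [594.7, 244.8, 48.0]
orientation: [0.996, -0.093, -0.0, 0.001]
wrist_force: [0.9, 0.6, -0.7]
grip_width: 34.3
grip_force: 0.0
```

apply_moves(steps=[[[-0.002, 0, -0.04], [0, 0, 0]], [[-0.002, 0, -0.08], [0, 0, 0]], [[-0.04, 0, -0.12], [0, 0, 0]], [[-0.06, 0, -0.12], [0, 0, 0]], [[-0.06, 0, -0.12], [0, 0, 0]]])

```text
t: 18.32
tool_pos: [535.4, 256.7, 169.4]
orientation: [0.996, -0.093, 0.0, -0.0]
wrist_force: [0.1, -0.8, 0.2]
grip_width: 34.2
grip_force: 0.0
```

Run:
```python
from h import *
c=ctrl.capture("wrist"); save(c,"w7",1.5)
s=ctrl.state(); print(s["t"],s["tool_pos"],s["wrist_force"])
a=-.184; ex=np.array([np.cos(a),np.sin(a)]);ey=np.array([-ex[1],ex[0]])
o=489.5*ex+372*ey
for q in(0,.12):
    p=o+(48-68*np.sin(q))*ex+(46-68*np.cos(q))*ey; print(q,proj(c,[*p,78])*1.5)
```

```text
18.375 [535.76984223 256.36464161 168.65844265] [ 0.20419158 -0.16045213  0.17062848]
0 [[381.16669015 180.51311401]]
0.12 [[380.15614606 197.89548997]]
```

View pics/w7.png

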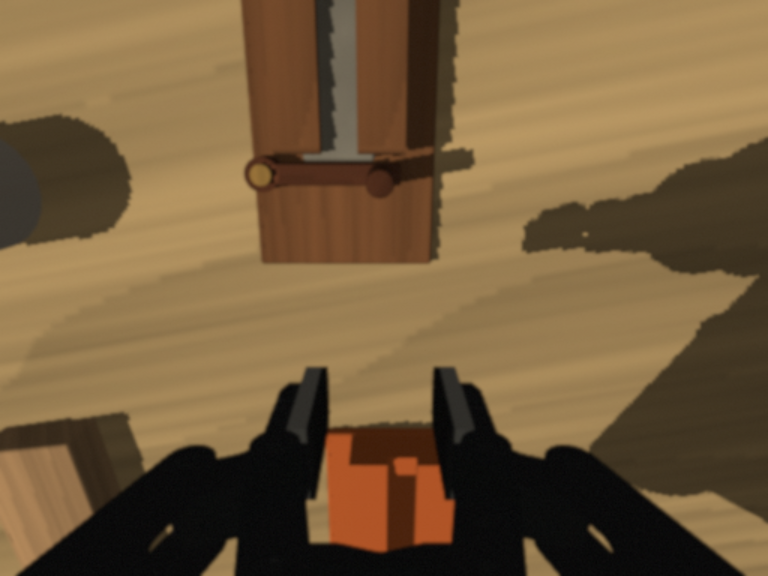

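The wrist view shows the keeper lying across the mouth, with the peg at about (380,182) against (381,181) predicted for shut. The stone sits just behind it and the gripper is clear.

```bash
python3 -c "
from workcell import ctrl
print(ctrl.job_done())"
```

```text
the job is handed in; nothing more can be done
None
```

I slid the smaller grey stone fully home in the wooden case, swung the keeper shut onto its stop, and handed the job in at about 18 s; the final wrist view matched the shut position, but no verdict came back.

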